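Post the gold-filings tube into the deposit box

ROBOT

A 6-joint arm with a two-finger parallel gripper is mounted at the origin on the work surface. World frame = base frame: x ahead of the robot, y to its left, z up, the work surface at z = 0. Lengths are in mm, angles in rad, forces in N, time in s.
With the tool pointing down it reaches from about 400 to 925 mm from the base axis. Payload 12.5 kg.
Tool frame: the origin (TCP) lies on the centre line of the jaws, within the pads' length; the fingertips stand 19 mm ahead of it and the grasp point (between the pads) is the TCP; y points along the fingers, x is the direction in which the jaws open and shut, and the axes are right-handed (so a half turn about y gives the same grasp; the last joint's range is limited). The gripper opens to 95 mm and grips with 3 to 60 N. Pads are 20 mm wide; open, the fingers measure 119 mm over their backs; the gripper's body (75 mm by 180 mm) begins 59 mm behind the grasp point.
Start: joints at [1.075, 0.491, 1.559, -0, 1.092, -0.106], TCP at [237.486, 578.139, 233.661] pointing down, gripper open.
Joint ranges: [-3.1, 3.1], [-0.84, 2.19], [0.05, 2.79], [-1.13, 4.28], [0.06, 2.93], [-2.69, 2.69]. Speed limits (rad/s): [2.22, 2.22, 2.79, 3.14, 3.14, 3.14].

INTERFACE

Orientations are given as [roll, pitch, yaw] about the fixed x, y, z axes, in that order (R = Rz(yaw) Ry(pitch) Rx(roll)).
In Python, from cell import env gives the robot as it stands. The module is installed in compiled form; this text tells all that it offers.
- The arm moves only by the tool move_arm, never from a script. Its argument "rows" is a list of rows, each an object of numbers: "tx", "ty", "tz": the shift along the tool's x, y, z in cm; "rx", "ry", "rz": the turn, a rotation vector about the tool's x, y, z in rad; "grip": the opening in per cent of the stroke, from 0 (shut) to 100 (fully open). In form: [{"tx": .., "ty": .., "tz": .., "rx": .., "ry": .., "rz": .., "grip": ..}, ...]. A call has 1 to 10 rows; each row shifts and turns the commanded pose from where the row before left it, along the tool's axes as they then stand; what a row does not reach is not made up. A row lasts 1/12 s, in which the tool goes at most 41.7 mm and 7.16 degrees, less where a joint would pass 70% of its speed; a pose out of reach is approached as far as the arm can. A call is refused whole if a number of a shift passes 4.17 or a number of a turn 0.125, either way. A call with a gripper value outside its range is refused whole. The fingers move at their own pace and stop on an object; the grip force is fixed at half the most. Time passes only in rows, so rows that do not move let the fingers close. It gives the time, the measured TCP pose, the force and the opening at its end, in the units of the state.
- env.state(): the state, without advancing time (a new reading comes with each control period).
- env.read_camera(name): name is "scene" or "top" or "wrist"; returns (picture, depth): 420x560x3 uint8, blue, green, red; 420x560 float32, mm along the optical axis (not along the pixel's ray), 0 where there is no reading.
- env.calibration(name): a dict with "vertical_fov" (degrees; the focal length in pixels is half the picture's height over the tangent of half this angle, whatever the lens; pixels are square), "cx", "cy" (the principal point, pixels), "eye" and "rotation" of the camera in the world. Camera axes: x right, y up, looking along -z (the intrinsics and any distortion apply to the point x, -y, -z); pixel columns grow to the right and rows downward; lengths in mm; the calibration is good to about 2 mm. A picture is of the moment at which its call begins: read the wrist's pose just before it. calibration takes no time and is no camera call; for the wrist camera it gives the pose at the moment of the call.
- env.job_done(): hands the job in, once; it reports no verdict.
The state is a dict: "t": time; "joints": joint angles; "qvel": joint speeds; "tau": joint torques, N m; "eef_pos": TCP position; "tcp_rot": TCP orientation; "ft_force": force on the tool from outside, world axes, zero at the start; "moment": the same for the moment, N m; "opening": opening from 0.0 (shut) to 1.0 (fully open).
Only numpy, scipy, OpenCV 4.12 (cv2) and the standard library are available. Lean on these libraries where they do the work, as an engineer would, in place of code of your own. Each camera call takes 0.05 s, during which the arm holds its last target.

TASK

Hand in the gold filings: pick up the yellow-capped tube and, with the gripper, push it down through the sprung flap in the lid of the clear deposit box (do not just drop it onto the flap from above) until it falls inside and the flap snaps shut behind it. Leave the blue-capped tube standing where it is.

Things in the scene. Friction and masses are not known exactly. Their poses are not given: they have to be found in the camera images.
- gold_tube_mid (a point): The tube to hand in: upright round aluminium tube with a YELLOW plastic cap, 34 mm in diameter, 90 mm tall with the cap (top 20 mm, same diameter), about 0.18 kg, loose on the bench. This point is its centre, 45 mm above its foot; z points to the cap. Grip it near the cap, fingertips 45 mm or more above its foot, so that they stay above the box's lid while the foot goes through.
- slot (a point): Centre of the blue-rimmed opening in the steel lid of the deposit box, at the lid's upper face, 170 mm above the bench; z up. Opening 60 mm along x, 76 mm along y; lid 6 mm thick. Fixed box, 170 mm (x) by 190 mm (y), clear sides, opening in the middle; empty below the flap, rubber floor 6 mm up. The flap, two black leaves with yellow edges meeting along y at x = 0, lies just under the lid.
- flap (a joint): Flap angle: 0 shut, 1.1 round the tube, 1.57 hanging. The 2 leaves (32 mm, hinged 33 mm either side of the middle) swing down together; a spring shuts them. The tube's weight does not open them, a push of 3 to 5 N does. With its foot 40 mm or more below the lid's face the released tube usually slides in; if it sticks, press its cap with closed fingers to 20 mm below the lid's face and withdraw.
- silver_tube_mid (a point): The bystander: a tube of the same shape and size with a BLUE cap, loose, standing on the bench. This point is its centre, 45 mm above its foot; z points to the cap.
Mind the look-alikes: they are no part of the job. What is shaped like the part that bears gold_tube_mid but pink is not meant.

How it is judged (in metres and radians):
On the way:
1. the gripper, holding or pressing the yellow-capped tube, pushes the flap open with it, the tube over the opening's middle within 30 mm (value of joint flap above 0.15 rad and contact force between the fingers and gold_tube above 0.1 N and horizontal distance between gold_tube_mid and slot below 0.03 m), for 0.02 s.
At the end, for the whole second after the job is handed in: The yellow-capped tube is inside the box, its centre at least 85 mm below the lid's face, the flap is shut (within 0.1 rad), and the blue-capped tube stands upright (within 0.2 rad) within 30 mm of where it was (z of gold_tube_mid in the frame of slot below -0.085 m and x of gold_tube_mid in the frame of slot between -0.085 and 0.085 m and y of gold_tube_mid in the frame of slot between -0.095 and 0.095 m and value of joint flap below 0.1 rad and distance of silver_tube_mid from where it was at the start of the episode below 0.03 m and angle between silver_tube_mid's own z axis and vertical below 0.2 rad); the robot touches nothing.
It fails at once if the blue-capped tube is moved more than 30 mm or tipped over (distance of silver_tube_mid from where it was at the start of the episode above 0.03 m or angle between silver_tube_mid's own z axis and vertical above 0.4 rad).
It also fails if it takes over 38 s, if anything falls off the work surface, if the arm or the gripper's body presses on something with over 40 N, if the wrist force passes 120 N, or if a joint passes its speed limit or range.

## Working session

There is one attempt and no reset: what is moved stays moved. The work goes in short steps, Python scripts to look and compute and a tool call to move; the robot and the scene stay as the last step left them, time stands still between calls to the robot, and variables do not carry over. Pictures are saved under pics/ and viewed, and the job is handed in when it is done.

Besides the shell and the picture viewer there is one more tool, called after "Call:" as name([rows], argument=value, ...), one row to a line, values as JSON. move_arm: Moves the arm, as the interface text tells. Its arguments: {"type":"object","properties":{"rows":{"type":"array"}},"required":["rows"]}

```bash
mkdir -p pics; python3 - <<'E'
from cell import env
import cv2,numpy as np
print(env.state())
for n in("scene","top"):
    p,d=env.read_camera(n); cv2.imwrite(f"pics/{n}0.png",p); np.save(f"{n}0.npy",d); print(n,env.calibration(n))
E
```

```text
{'t': 0.0, 'joints': array([ 1.07542541e+00,  4.91595636e-01,  1.55945055e+00, -3.11929274e-06,
        1.09169461e+00, -1.05608174e-01]), 'qvel': array([-0.00180889,  0.00086811, -0.00043866,  0.00139828, -0.00020104,
        0.00048996]), 'tau': array([-1.71574270e-04, -6.12646222e+01, -2.58185863e+01,  6.92258449e-02,
        4.83020826e-02, -9.12111227e-05]), 'eef_pos': array([237.35936849, 577.93551761, 233.03894228]), 'tcp_rot': array([-1.57067805e+00,  1.14204068e-03,  1.18103509e+00]), 'ft_force': array([-0.48192265,  0.55424703,  0.2460758 ]), 'moment': array([-0.01473439,  0.04717732,  0.02280536]), 'opening': 0.997325091391235}
scene {'vertical_fov': 44.93734393086075, 'cx': 271.54434575049214, 'cy': 208.5762492913367, 'eye': array([1458.12056721,   -7.3625805 ,  855.84626877]), 'rotation': array([ 0.92085217, -0.01079184,  1.49583124])}
top {'vertical_fov': 47.74672445412859, 'cx': 272.3833148561933, 'cy': 206.99489940878433, 'eye': array([ 345.55092159,   89.81149643, 1080.21054631]), 'rotation': array([ 0.17007134, -0.01967627, -1.54571003])}
```

View pics/scene0.png

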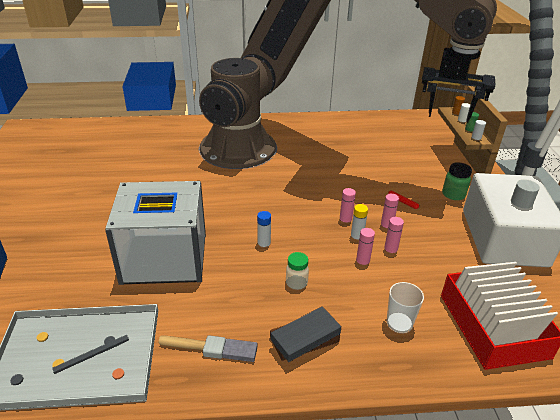

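View pics/top0.png

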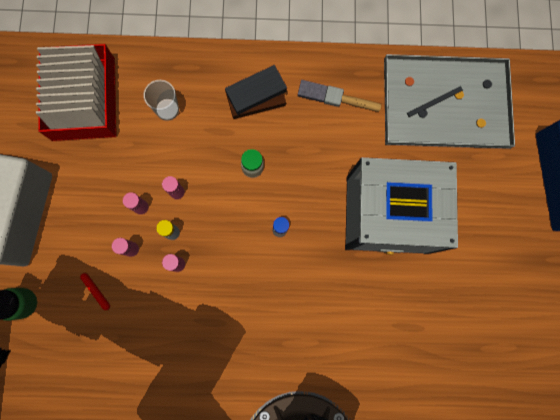

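The scene view shows the yellow cap at about (360,211), ringed by four pink-capped tubes, with the blue cap at (264,217) and the box slot at (155,203). In the top view the yellow cap is at (165,229), blue at (281,226) and the slot at (409,202). The pink look-alikes in the top view are at (172,187), (132,202), (121,246) and (171,263). I choose the yellow one and will check it in a crop.

```bash
cat > h.py <<'E'
import numpy as np,cv2
from scipy.spatial.transform import Rotation as R
def proj(c,shape=(420,560)):
    f=shape[0]/2/np.tan(np.radians(c["vertical_fov"])/2); return f
def deproj(c,u,v,z):
    f=proj(c); u=np.asarray(u,float);v=np.asarray(v,float);z=np.asarray(z,float)
    p=np.stack([(u-c["cx"])/f*z,-(v-c["cy"])/f*z,-z],-1)
    return p@R.from_euler("xyz",c["rotation"]).as_matrix().T+c["eye"]
def pix(c,P):
    f=proj(c); q=(np.asarray(P)-c["eye"])@R.from_euler("xyz",c["rotation"]).as_matrix()
    return np.stack([c["cx"]+f*q[...,0]/-q[...,2],c["cy"]-f*q[...,1]/-q[...,2]],-1)
E
python3 - <<'E'
from cell import env
from h import *
for n in("top","scene"):
    c=env.calibration(n); p=cv2.imread(f"pics/{n}0.png"); d=np.load(f"{n}0.npy")
    hsv=cv2.cvtColor(p,cv2.COLOR_BGR2HSV)
    v,u=np.mgrid[:420,:560]; W=deproj(c,u,v,d)
    for nm,lo,hi in(("yellow",(24,150,80),(34,255,255)),("blue",(108,150,60),(125,255,255)),("pink",(150,80,80),(176,255,255))):
        m=cv2.inRange(hsv,lo,hi); k,l,s,_=cv2.connectedComponentsWithStats(m)
        for i in range(1,k):
            if s[i,4]<60: continue
            mm=(l==i)&(d>0); P=W[mm]; zt=np.percentile(P[:,2],95); T=P[np.abs(P[:,2]-zt)<8]
            print(n,nm,s[i],"ztop",zt.round(1),"topctr",((T.min(0)+T.max(0))/2).round(1),"mean",T.mean(0).round(1),(T.max(0)-T.min(0)).round(0))
p=cv2.imread("pics/top0.png"); a=cv2.resize(p[170:285,95:215],None,fx=4,fy=4,interpolation=cv2.INTER_CUBIC); b=cv2.resize(p[140:265,335:470],None,fx=4,fy=4,interpolation=cv2.INTER_CUBIC)[:460,:]
cv2.imwrite("pics/crop1.png",cv2.resize(np.hstack([a,b]),(790,358)))
E
```

```text
top yellow [390 198  37   9 234] ztop 166.4 topctr [ 521.  -191.8  163.5] mean [ 521.2 -192.6  163.7] [15. 74. 10.]
top yellow [157 220  16  16 208] ztop 93.2 topctr [466.2 299.8  91.2] mean [466.5 299.4  90.2] [32. 32. 11.]
top blue [387 182  45  39 554] ztop 173.3 topctr [ 521.4 -192.   171.1] mean [ 519.9 -193.8  170.7] [74. 90. 11.]
top blue [273 217  16  16 191] ztop 93.4 topctr [479.4  56.5  90.8] mean [479.   56.2  90.3] [32. 32. 11.]
top pink [162 177  19  22 238] ztop 93.2 topctr [559.9 294.7  91.3] mean [559.9 294.   90.5] [30. 32. 10.]
top pink [123 193  20  21 232] ztop 93.3 topctr [522.5 374.6  90.3] mean [522.4 374.1  90.4] [31. 31.  8.]
top pink [112 238  16  17 210] ztop 93.3 topctr [426.1 390.   90.4] mean [426.  389.4  90.4] [31. 33. 10.]
top pink [162 254  19  17 224] ztop 93.2 topctr [395.8 283.   90.1] mean [395.5 282.9  90.5] [31. 33. 10.]
scene yellow [140 203  33   4  97] ztop 168.0 topctr [ 521.6 -191.6  165.9] mean [ 522.1 -191.5  165.5] [21. 72.  7.]
scene yellow [354 204  14  14 153] ztop 93.8 topctr [467.7 298.9  90.9] mean [468.6 298.7  91.4] [36. 31. 10.]
scene blue [   0   44   28   70 1054] ztop 19.4 topctr [ -893.8 -1051.6    18.4] mean [ -912.3 -1041.4    18.9] [212.  66.  13.]
scene blue [ 123   62   53   49 1785] ztop -77.6 topctr [-843.6 -398.   -78.9] mean [-831.3 -397.8  -80.7] [299. 202.  13.]
scene blue [133 193  44  20 269] ztop 174.4 topctr [ 522.4 -192.8  172.8] mean [ 523.5 -193.1  172.5] [82. 91.  8.]
scene blue [258 211  13  15 147] ztop 94.2 topctr [480.8  55.7  91.2] mean [483.5  55.6  91.4] [36. 30. 10.]
scene pink [340 188  16  34 389] ztop 93.6 topctr [395.4 282.3  91.1] mean [398.6 282.   91.5] [35. 32. 10.]
scene pink [381 193  23  60 819] ztop 93.1 topctr [474.4 380.3  90.4] mean [483.  379.4  91.2] [137.  48.  11.]
scene pink [357 228  18  37 472] ztop 93.1 topctr [562.1 292.9  90.8] mean [563.9 292.4  91.3] [39. 33. 11.]
```

View pics/crop1.png

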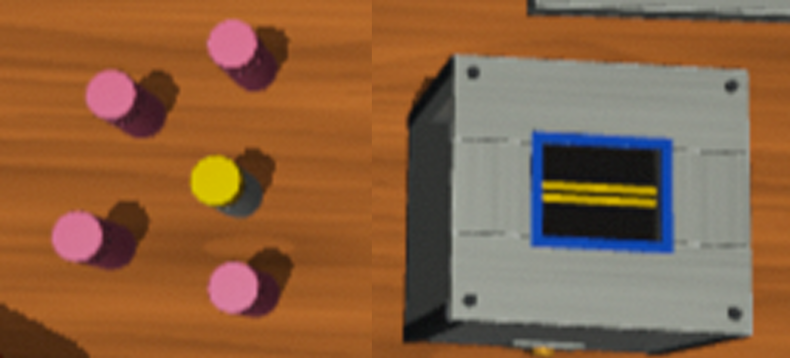

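The crop confirms the yellow tube, ringed by four pinks at 73–99 mm. The two cameras agree within 2 mm: yellow is at about (467,299) and the slot at about (521.5,-192). A jaw line at yaw of about 83° passes clear of the pinks, so I'll turn first.

Call:
move_arm([
  {"ry": -0.09,"grip": 100},
  {"ry": -0.09,"grip": 100},
  {"ry": -0.09,"grip": 100},
  {"grip": 100},
])

```text
validation failed for argument at $.ro...
```

```bash
cat > go.py <<'E'
import sys
from cell import env
from h import *
s=env.state(); M=R.from_euler("xyz",s["tcp_rot"]).as_matrix()
print("pos",s["eef_pos"].round(1),"rot",s["tcp_rot"].round(4),"F",s["ft_force"].round(1),"op",round(s["opening"],3),"t",s["t"],"j",s["joints"].round(2))
if len(sys.argv)>3:
    d=np.array(list(map(float,sys.argv[1:4])))-s["eef_pos"]; print("tool shift cm",(M.T@d/10).round(2))
E
python3 go.py 467 299.3 200
```

```text
pos [237.4 577.9 233.1] rot [-1.5707e+00  1.0000e-03  1.1810e+00] F [-0.   0.3  0.1] op 1.002 t 0.1 j [ 1.08  0.49  1.56 -0.    1.09 -0.11]
tool shift cm [-17.05   3.32 -31.83]
```

Call:
move_arm([
  {"tx": 0,"ty": 0,"tz": 0,"rx": 0,"ry": -0.09,"rz": 0,"grip": 100},
  {"tx": 0,"ty": 0,"tz": 0,"rx": 0,"ry": -0.09,"rz": 0,"grip": 100},
  {"tx": 0,"ty": 0,"tz": 0,"rx": 0,"ry": -0.09,"rz": 0,"grip": 100},
  {"tx": 0,"ty": 0,"tz": 0,"rx": 0,"ry": 0,"rz": 0,"grip": 100},
])

```text
t: 0.43
eef_pos: [237.4, 578.0, 233.3]
tcp_rot: [-1.571, 0.001, 1.455]
ft_force: [0.7, -0.0, -0.1]
opening: 1.001
```

```bash
python3 go.py 467 299.3 200
```

```text
pos [237.4 578.  233.3] rot [-1.5706e+00  6.0000e-04  1.4550e+00] F [ 0.7 -0.  -0.1] op 1.001 t 0.4333 j [ 1.08  0.49  1.56 -0.    1.09 -0.38]
tool shift cm [-25.03   3.34 -26.02]
```

Call:
move_arm([
  {"tx": -2.5,"ty": 0.3,"tz": -2.6,"rx": 0,"ry": 0,"rz": 0,"grip": 100},
  {"tx": -2.5,"ty": 0.3,"tz": -2.6,"rx": 0,"ry": 0,"rz": 0,"grip": 100},
  {"tx": -2.5,"ty": 0.3,"tz": -2.6,"rx": 0,"ry": 0,"rz": 0,"grip": 100},
  {"tx": -2.5,"ty": 0.3,"tz": -2.6,"rx": 0,"ry": 0,"rz": 0,"grip": 100},
  {"tx": -2.5,"ty": 0.3,"tz": -2.6,"rx": 0,"ry": 0,"rz": 0,"grip": 100},
  {"tx": -2.5,"ty": 0.3,"tz": -2.6,"rx": 0,"ry": 0,"rz": 0,"grip": 100},
  {"tx": -2.5,"ty": 0.3,"tz": -2.6,"rx": 0,"ry": 0,"rz": 0,"grip": 100},
  {"tx": -2.5,"ty": 0.3,"tz": -2.6,"rx": 0,"ry": 0,"rz": 0,"grip": 90},
  {"tx": -2.5,"ty": 0.3,"tz": -2.6,"rx": 0,"ry": 0,"rz": 0,"grip": 90},
  {"tx": -2.5,"ty": 0.3,"tz": -2.6,"rx": 0,"ry": 0,"rz": 0,"grip": 90},
])

```text
t: 1.27
eef_pos: [466.6, 297.3, 203.5]
tcp_rot: [-1.571, -0.0, 1.448]
ft_force: [-0.3, 1.1, 0.3]
opening: 0.906
```

Call:
move_arm([
  {"tx": 0,"ty": 0,"tz": 0,"rx": 0,"ry": 0,"rz": 0,"grip": 90},
  {"tx": 0,"ty": 0,"tz": 0,"rx": 0,"ry": 0,"rz": 0,"grip": 90},
])

```text
t: 1.43
eef_pos: [466.6, 297.5, 203.3]
tcp_rot: [-1.57, 0.0, 1.445]
ft_force: [0.4, 0.8, 0.0]
opening: 0.903
```

```bash
python3 go.py 467 299.3 69; python3 - <<'E'
from cell import env
from h import *
c=env.calibration("wrist"); p,d=env.read_camera("wrist"); cv2.imwrite("pics/w1.png",p)
hsv=cv2.cvtColor(p,cv2.COLOR_BGR2HSV); v,u=np.mgrid[:420,:560]; W=deproj(c,u,v,d)
m=cv2.inRange(hsv,(24,150,60),(34,255,255)); k,l,s,_=cv2.connectedComponentsWithStats(m)
for i in range(1,k):
    if s[i,4]<150: continue
    P=W[(l==i)&(d>0)]; T=P[P[:,2]>np.percentile(P[:,2],90)-3]
    print(s[i],((T.min(0)+T.max(0))/2).round(1),T.mean(0).round(1),(T.max(0)-T.min(0)).round(1))
print(c)
E
```

```text
pos [466.6 297.5 203.3] rot [-1.5702e+00  3.0000e-04  1.4451e+00] F [0.4 0.8 0. ] op 0.903 t 1.4333 j [ 0.45  0.42  1.77  0.    0.95 -1.  ]
tool shift cm [ 0.19 13.43 -0.02]
[266 190  33  34 631] [462.2 304.7  91.4] [460.2 306.3  91.2] [27.5 22.7  4.6]
{'vertical_fov': 60.21801005935344, 'cx': 273.83582721634014, 'cy': 210.71541471249535, 'eye': array([392.40409943, 306.8759536 , 355.69307759]), 'rotation': array([-2.66821182e-01,  1.02033091e-03,  1.44462467e+00])}
```

View pics/w1.png

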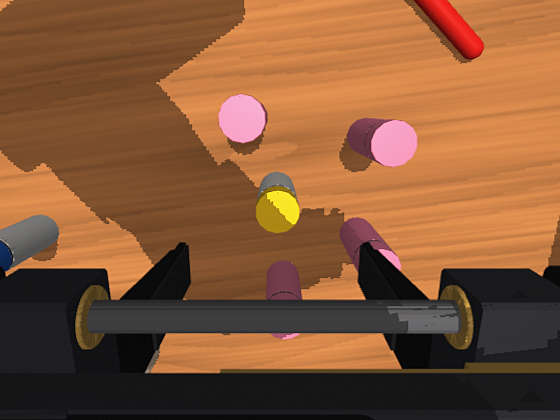

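The wrist view shows the yellow cap, half in shadow, at about (278,211) between the fingers. The pinks at (242,118), (394,143), (383,258) and (285,300) are off the jaw line. I'll refine the centre.

```bash
python3 - <<'E'
from cell import env
from h import *
c=env.calibration("wrist"); p=cv2.imread("pics/w1.png")
hsv=cv2.cvtColor(p,cv2.COLOR_BGR2HSV)
m=cv2.inRange(hsv,(20,120,60),(36,255,255)); k,l,s,ce=cv2.connectedComponentsWithStats(m)
i=1+s[1:,4].argmax(); print(s[i],ce[i])
x,y=np.where(l==i)[1],np.where(l==i)[0]
(cu,cv_),r=cv2.minEnclosingCircle(np.stack([x,y],1).astype(np.float32)); print(cu,cv_,r)
Rm=R.from_euler("xyz",c["rotation"]).as_matrix();f=proj(c)
for (a,b) in((cu,cv_),(278,211)):
    ray=Rm@np.array([(a-c["cx"])/f,-(b-c["cy"])/f,-1]); t=(90-c["eye"][2])/ray[2]; print((c["eye"]+t*ray).round(1))
E
```

```text
[ 256  186   44   47 1634] [277.01713586 209.13157895]
276.7650451660156 208.8975830078125 23.586774826049805
[462.6 300.8  90. ]
[464.4 301.6  90. ]
```

Call:
move_arm([
  {"tx": 0.24,"ty": 2,"tz": 0.08,"rx": 0,"ry": 0,"rz": 0,"grip": 90},
  {"tx": 0,"ty": 2.5,"tz": 0,"rx": 0,"ry": 0,"rz": 0,"grip": 90},
  {"tx": 0,"ty": 2.5,"tz": 0,"rx": 0,"ry": 0,"rz": 0,"grip": 90},
  {"tx": 0,"ty": 2.5,"tz": 0,"rx": 0,"ry": 0,"rz": 0,"grip": 90},
  {"tx": 0,"ty": 2,"tz": 0,"rx": 0,"ry": 0,"rz": 0,"grip": 90},
  {"tx": 0,"ty": 1.4,"tz": 0,"rx": 0,"ry": 0,"rz": 0,"grip": 90},
  {"tx": 0,"ty": 0.5,"tz": 0,"rx": 0,"ry": 0,"rz": 0,"grip": 90},
  {"tx": 0,"ty": 0,"tz": 0,"rx": 0,"ry": 0,"rz": 0,"grip": 90},
  {"tx": 0,"ty": 0,"tz": 0,"rx": 0,"ry": 0,"rz": 0,"grip": 90},
])

```text
t: 2.23
eef_pos: [465.0, 302.1, 70.2]
tcp_rot: [-1.571, -0.0, 1.451]
ft_force: [-0.5, 0.8, 0.3]
opening: 0.898
```

```bash
python3 go.py 466 300 69; python3 - <<'E'
from cell import env
import cv2
p,d=env.read_camera("scene"); cv2.imwrite("pics/s2.png",cv2.resize(p[140:290,270:470],None,fx=4,fy=4,interpolation=cv2.INTER_CUBIC))
E
```

```text
pos [465.  302.1  70.2] rot [-1.5711e+00 -3.0000e-04  1.4514e+00] F [-0.5  0.8  0.3] op 0.898 t 2.2333 j [ 0.46  0.61  1.88  0.    0.65 -0.99]
tool shift cm [-0.2   0.12 -0.12]
```

View pics/s2.png

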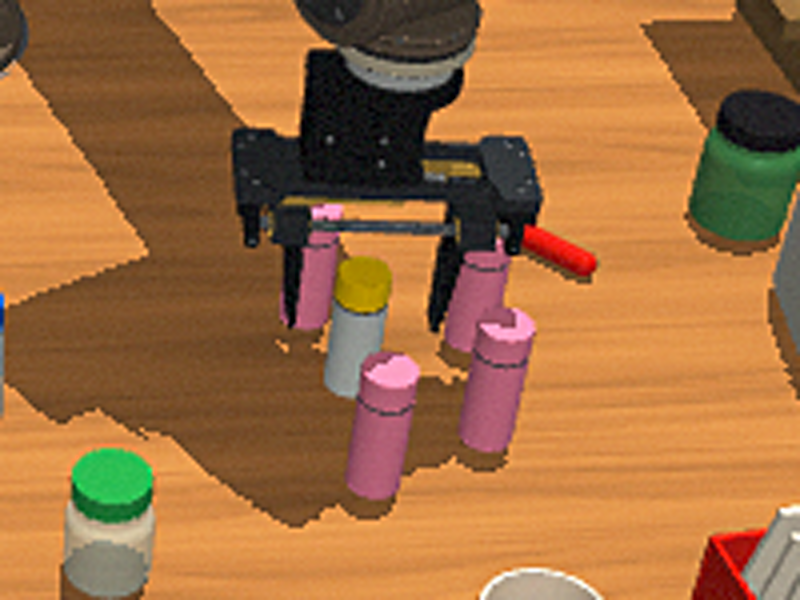

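The fingers straddle the yellow tube, tips about mid-tube, with clearance to the pinks. I'll nudge slightly and close.

Call:
move_arm([
  {"tx": -0.15,"ty": 0,"tz": -0.1,"rx": 0,"ry": 0,"rz": 0,"grip": 90},
  {"tx": 0,"ty": 0,"tz": 0,"rx": 0,"ry": 0,"rz": 0,"grip": 60},
  {"tx": 0,"ty": 0,"tz": 0,"rx": 0,"ry": 0,"rz": 0,"grip": 45},
  {"tx": 0,"ty": 0,"tz": 0,"rx": 0,"ry": 0,"rz": 0,"grip": 30},
  {"tx": 0,"ty": 0,"tz": 0,"rx": 0,"ry": 0,"rz": 0,"grip": 0},
  {"tx": 0,"ty": 0,"tz": 0,"rx": 0,"ry": 0,"rz": 0,"grip": 0},
  {"tx": 0,"ty": 0,"tz": 0,"rx": 0,"ry": 0,"rz": 0,"grip": 0},
  {"tx": 0,"ty": 0,"tz": 0,"rx": 0,"ry": 0,"rz": 0,"grip": 0},
])

```text
t: 2.95
eef_pos: [466.1, 299.7, 69.6]
tcp_rot: [-1.571, -0.0, 1.451]
ft_force: [0.2, 0.4, 0.1]
opening: 0.466
```

```bash
python3 go.py 466 300 280
```

```text
pos [466.1 299.7  69.6] rot [-1.5708e+00 -1.0000e-04  1.4509e+00] F [0.2 0.4 0.1] op 0.466 t 2.95 j [ 0.45  0.61  1.88  0.    0.65 -1.  ]
tool shift cm [ 3.000e-02 -2.104e+01  1.000e-02]
```

Call:
move_arm([
  {"tx": 0,"ty": 0,"tz": 0,"rx": 0,"ry": 0,"rz": 0,"grip": 0},
  {"tx": 0,"ty": 0,"tz": 0,"rx": 0,"ry": 0,"rz": 0,"grip": 0},
  {"tx": 0,"ty": 0,"tz": 0,"rx": 0,"ry": 0,"rz": 0,"grip": 0},
  {"tx": 0,"ty": 0,"tz": 0,"rx": 0,"ry": 0,"rz": 0,"grip": 0},
  {"tx": 0,"ty": 0,"tz": 0,"rx": 0,"ry": 0,"rz": 0,"grip": 0},
  {"tx": 0,"ty": 0,"tz": 0,"rx": 0,"ry": 0,"rz": 0,"grip": 0},
])

```text
t: 3.45
eef_pos: [466.1, 299.7, 69.6]
tcp_rot: [-1.571, -0.0, 1.451]
ft_force: [0.2, 0.0, -0.3]
opening: 0.354
```

Gripped (opening × 95 ≈ 34 mm). Lifting 20 cm.

Call:
move_arm([
  {"tx": 0,"ty": -0.6,"tz": 0,"rx": 0,"ry": 0,"rz": 0,"grip": 0},
  {"tx": 0,"ty": -1.4,"tz": 0,"rx": 0,"ry": 0,"rz": 0,"grip": 0},
  {"tx": 0,"ty": -2.5,"tz": 0,"rx": 0,"ry": 0,"rz": 0,"grip": 0},
  {"tx": 0,"ty": -2.5,"tz": 0,"rx": 0,"ry": 0,"rz": 0,"grip": 0},
  {"tx": 0,"ty": -3,"tz": 0,"rx": 0,"ry": 0,"rz": 0,"grip": 0},
  {"tx": 0,"ty": -3,"tz": 0,"rx": 0,"ry": 0,"rz": 0,"grip": 0},
  {"tx": 0,"ty": -3,"tz": 0,"rx": 0,"ry": 0,"rz": 0,"grip": 0},
  {"tx": 0,"ty": -3,"tz": 0,"rx": 0,"ry": 0,"rz": 0,"grip": 0},
  {"tx": 0,"ty": -2,"tz": 0,"rx": 0,"ry": 0,"rz": 0,"grip": 0},
  {"tx": 0,"ty": 0,"tz": 0,"rx": 0,"ry": 0,"rz": 0,"grip": 0},
])

```text
t: 4.28
eef_pos: [466.8, 300.2, 284.2]
tcp_rot: [-1.576, -0.004, 1.451]
ft_force: [0.8, 0.6, -1.5]
opening: 0.354
```

```bash
python3 go.py 521.5 -192 280; python3 - <<'E'
from cell import env
import cv2
p,d=env.read_camera("scene"); cv2.imwrite("pics/s3.png",p)
E
```

```text
pos [466.8 300.2 284.2] rot [-1.5764 -0.0037  1.4511] F [ 0.8  0.6 -1.5] op 0.354 t 4.2833 j [ 0.45  0.34  1.67  0.    1.13 -1.  ]
tool shift cm [-48.21   0.31 -11.3 ]
```

View pics/s3.png

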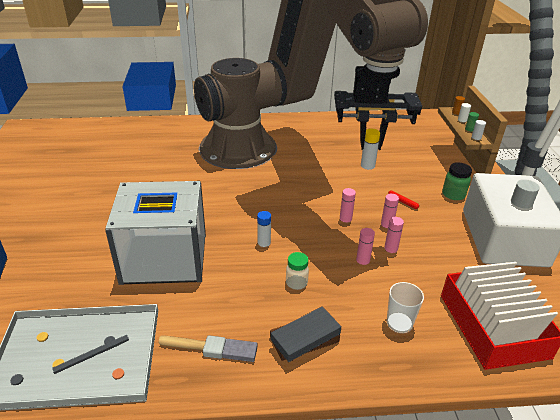

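The yellow-capped tube hangs upright in the gripper at (371,148), and the bystander and pinks are untouched. Carrying it to the box.

Call:
move_arm([
  {"tx": -1.5,"ty": 0,"tz": -0.35,"rx": 0,"ry": 0,"rz": 0,"grip": 0},
  {"tx": -2.5,"ty": 0,"tz": -0.6,"rx": 0,"ry": 0,"rz": 0,"grip": 0},
  {"tx": -3.2,"ty": 0,"tz": -0.75,"rx": 0,"ry": 0,"rz": 0,"grip": 0},
  {"tx": -3.2,"ty": 0,"tz": -0.75,"rx": 0,"ry": 0,"rz": 0,"grip": 0},
  {"tx": -3.2,"ty": 0,"tz": -0.75,"rx": 0,"ry": 0,"rz": 0,"grip": 0},
  {"tx": -3.2,"ty": 0,"tz": -0.75,"rx": 0,"ry": 0,"rz": 0,"grip": 0},
  {"tx": -3.2,"ty": 0,"tz": -0.75,"rx": 0,"ry": 0,"rz": 0,"grip": 0},
  {"tx": -3.2,"ty": 0,"tz": -0.75,"rx": 0,"ry": 0,"rz": 0,"grip": 0},
  {"tx": -3.2,"ty": 0,"tz": -0.75,"rx": 0,"ry": 0,"rz": 0,"grip": 0},
  {"tx": -3.2,"ty": 0,"tz": -0.75,"rx": 0,"ry": 0,"rz": 0,"grip": 0},
])

```text
t: 5.17
eef_pos: [498.9, -4.0, 278.2]
tcp_rot: [-1.568, -0.0, 1.451]
ft_force: [0.5, 0.7, -1.6]
opening: 0.351
```

Call:
move_arm([
  {"tx": -3.2,"ty": 0,"tz": -0.75,"rx": 0,"ry": 0,"rz": 0,"grip": 0},
  {"tx": -3.2,"ty": 0,"tz": -0.75,"rx": 0,"ry": 0,"rz": 0,"grip": 0},
  {"tx": -3.2,"ty": 0,"tz": -0.75,"rx": 0,"ry": 0,"rz": 0,"grip": 0},
  {"tx": -3,"ty": 0,"tz": -0.75,"rx": 0,"ry": 0,"rz": 0,"grip": 0},
  {"tx": -2.2,"ty": 0,"tz": -0.5,"rx": 0,"ry": 0,"rz": 0,"grip": 0},
  {"tx": -1,"ty": 0,"tz": -0.3,"rx": 0,"ry": 0,"rz": 0,"grip": 0},
  {"tx": 0,"ty": 0,"tz": 0,"rx": 0,"ry": 0,"rz": 0,"grip": 0},
  {"tx": 0,"ty": 0,"tz": 0,"rx": 0,"ry": 0,"rz": 0,"grip": 0},
  {"tx": 0,"ty": 0,"tz": 0,"rx": 0,"ry": 0,"rz": 0,"grip": 0},
])

```text
t: 5.92
eef_pos: [518.2, -162.7, 279.1]
tcp_rot: [-1.57, -0.001, 1.452]
ft_force: [0.1, -0.7, -1.6]
opening: 0.355
```

```bash
python3 go.py 521.5 -192 252; python3 - <<'E'
from cell import env
from h import *
c=env.calibration("wrist"); p,d=env.read_camera("wrist"); cv2.imwrite("pics/w4.png",p); np.save("w4.npy",d); print(c)
p,d=env.read_camera("scene"); cv2.imwrite("pics/s4.png",cv2.resize(p[90:290,60:280],None,fx=3,fy=3,interpolation=cv2.INTER_CUBIC))
E
```

```text
pos [ 518.2 -162.7  279.1] rot [-1.5696e+00 -7.0000e-04  1.4516e+00] F [ 0.1 -0.7 -1.6] op 0.355 t 5.9167 j [-0.43  0.33  1.7   0.    1.12 -1.88]
tool shift cm [-2.87  2.7  -0.68]
{'vertical_fov': 60.21801005935344, 'cx': 273.83582721634014, 'cy': 210.71541471249535, 'eye': array([ 443.98502256, -153.94903269,  431.52437858]), 'rotation': array([-2.66257383e-01,  4.78521915e-05,  1.45116392e+00])}
```

View pics/w4.png

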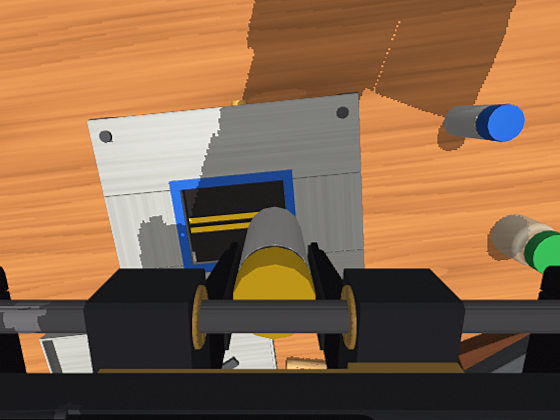

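View pics/s4.png

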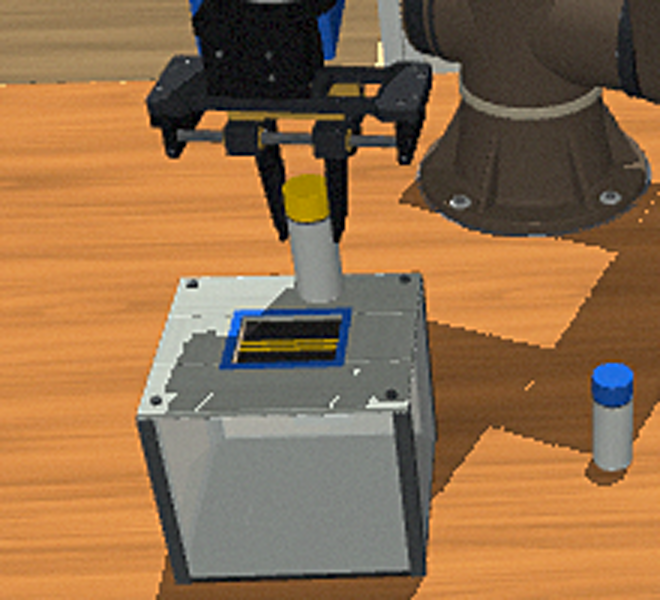

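Everything is in order. The tube hangs beside the slot, whose far rim corners are at (170,184) and (293,170) in the wrist view. I'll check the slot centre from those.

```bash
python3 - <<'E'
from cell import env
from h import *
c=env.calibration("wrist"); Rm=R.from_euler("xyz",c["rotation"]).as_matrix();f=proj(c)
def at(c,a,b,z):
    Rm=R.from_euler("xyz",c["rotation"]).as_matrix();f=proj(c)
    ray=Rm@np.array([(a-c["cx"])/f,-(b-c["cy"])/f,-1]); t=(z-c["eye"][2])/ray[2]; return (c["eye"]+t*ray)
for q in((170,184),(293,170),(184,193),(106,136),(343,112)): print(q,at(c,*q,171).round(1))
c=env.calibration("top"); p=cv2.imread("pics/top0.png"); hsv=cv2.cvtColor(p,cv2.COLOR_BGR2HSV)
m=cv2.inRange(hsv,(108,150,60),(125,255,255)); m[:,:380]=0;m[:,440:]=0
pts=np.argwhere(m)[:,::-1]; P=np.array([at(c,a,b,171)[:2] for a,b in pts],np.float32)
print(cv2.minAreaRect(P))
for n in((368,163),(452,168),(452,240),(367,237)): print(n,at(c,*n,171).round(1))
E
```

```text
(170, 184) [ 485.8 -235.5  171. ]
(293, 170) [ 486.2 -145.   171. ]
(184, 193) [ 493.6 -226.6  171. ]
(106, 136) [ 446.5 -273.8  171. ]
(343, 112) [ 450.  -106.3  171. ]
((521.0831909179688, -191.4789276123047), (87.20429229736328, 72.59214782714844), 88.44511413574219)
(368, 163) [ 596.1 -111.6  171. ]
(452, 168) [ 590.9 -279.1  171. ]
(452, 240) [ 447.2 -273.5  171. ]
(367, 237) [ 448.5 -108.3  171. ]
```

Call:
move_arm([
  {"tx": -1.4,"ty": 0,"tz": -0.35,"rx": 0,"ry": 0,"rz": 0,"grip": 0},
  {"tx": -1.4,"ty": 0,"tz": -0.35,"rx": 0,"ry": 0,"rz": 0,"grip": 0},
  {"tx": 0,"ty": 1,"tz": 0,"rx": 0,"ry": 0,"rz": 0,"grip": 0},
  {"tx": 0,"ty": 1,"tz": 0,"rx": 0,"ry": 0,"rz": 0,"grip": 0},
  {"tx": 0,"ty": 0.8,"tz": 0,"rx": 0,"ry": 0,"rz": 0,"grip": 0},
  {"tx": 0,"ty": 0,"tz": 0,"rx": 0,"ry": 0,"rz": 0,"grip": 0},
  {"tx": 0,"ty": 0,"tz": 0,"rx": 0,"ry": 0,"rz": 0,"grip": 0},
])

```text
t: 6.6
eef_pos: [521.9, -192.2, 250.9]
tcp_rot: [-1.569, -0.001, 1.451]
ft_force: [-0.3, -0.0, -1.4]
opening: 0.351
```

```bash
python3 go.py 522 -191.5 197; python3 - <<'E'
from cell import env
from h import *
p,d=env.read_camera("scene"); a=cv2.resize(p[110:250,90:230],None,fx=4,fy=4,interpolation=cv2.INTER_CUBIC)
p,d=env.read_camera("wrist"); b=p
cv2.imwrite("pics/s5.png",cv2.resize(np.hstack([a[:420],b]),(800,300)))
E
```

```text
pos [ 521.9 -192.2  250.9] rot [-1.5693e+00 -7.0000e-04  1.4512e+00] F [-0.3 -0.  -1.4] op 0.351 t 6.6 j [-0.47  0.38  1.71  0.    1.06 -1.92]
tool shift cm [ 0.07  5.39 -0.01]
```

View pics/s5.png

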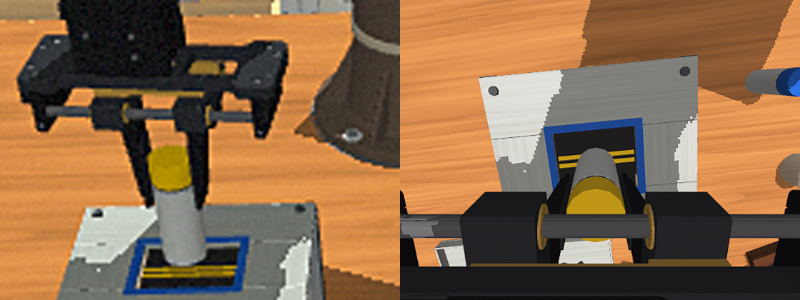

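The foot hangs over the middle of the slot. Pushing down in small steps.

Call:
move_arm([
  {"tx": 0,"ty": 0.8,"tz": 0,"rx": 0,"ry": 0,"rz": 0,"grip": 0},
  {"tx": 0,"ty": 0.8,"tz": 0,"rx": 0,"ry": 0,"rz": 0,"grip": 0},
  {"tx": 0,"ty": 0.6,"tz": 0,"rx": 0,"ry": 0,"rz": 0,"grip": 0},
  {"tx": 0,"ty": 0.4,"tz": 0,"rx": 0,"ry": 0,"rz": 0,"grip": 0},
  {"tx": 0,"ty": 0,"tz": 0,"rx": 0,"ry": 0,"rz": 0,"grip": 0},
])

```text
t: 7.12
eef_pos: [521.9, -192.4, 224.7]
tcp_rot: [-1.57, -0.0, 1.451]
ft_force: [-2.0, 0.3, -0.0]
opening: 0.353
```

Call:
move_arm([
  {"tx": 0,"ty": 0.5,"tz": 0,"rx": 0,"ry": 0,"rz": 0,"grip": 0},
  {"tx": 0,"ty": 0.5,"tz": 0,"rx": 0,"ry": 0,"rz": 0,"grip": 0},
  {"tx": 0,"ty": 0.5,"tz": 0,"rx": 0,"ry": 0,"rz": 0,"grip": 0},
  {"tx": 0,"ty": 0.5,"tz": 0,"rx": 0,"ry": 0,"rz": 0,"grip": 0},
  {"tx": 0,"ty": 0.5,"tz": 0,"rx": 0,"ry": 0,"rz": 0,"grip": 0},
  {"tx": 0,"ty": 0.3,"tz": 0,"rx": 0,"ry": 0,"rz": 0,"grip": 0},
  {"tx": 0,"ty": 0,"tz": 0,"rx": 0,"ry": 0,"rz": 0,"grip": 0},
  {"tx": 0,"ty": 0,"tz": 0,"rx": 0,"ry": 0,"rz": 0,"grip": 0},
])

```text
t: 7.78
eef_pos: [521.9, -192.4, 197.1]
tcp_rot: [-1.57, -0.001, 1.451]
ft_force: [-0.7, 0.4, -4.4]
opening: 0.359
```

```bash
python3 go.py; python3 - <<'E'
from cell import env
from h import *
p,d=env.read_camera("scene"); cv2.imwrite("pics/s6.png",cv2.resize(p[120:290,80:270],None,fx=4,fy=3.5,interpolation=cv2.INTER_CUBIC)[:600])
E
```

```text
pos [ 521.9 -192.4  197.1] rot [-1.5696e+00 -5.0000e-04  1.4510e+00] F [-0.7  0.4 -4.4] op 0.359 t 7.7833 j [-0.47  0.44  1.77  0.    0.94 -1.92]
```

View pics/s6.png

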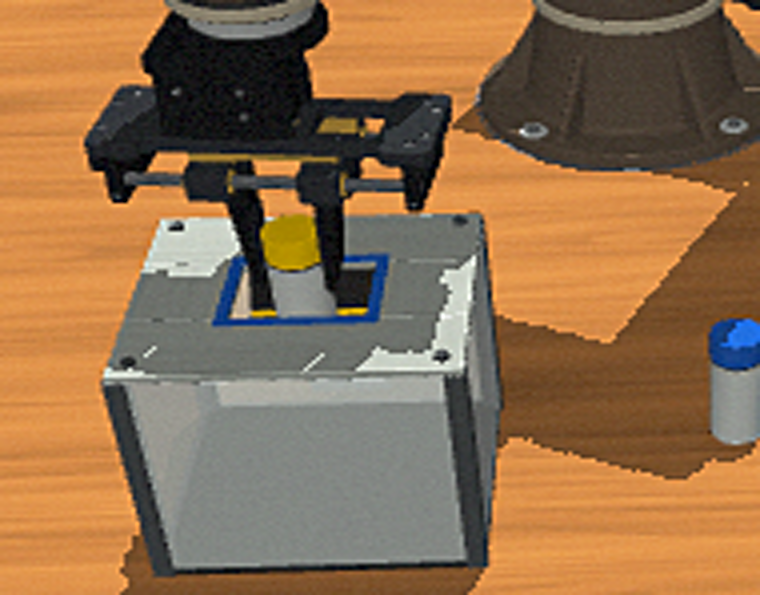

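The tube is through, with its foot about 42 mm below the lid's face, and the flap's yellow edges are spread. I'll go a touch deeper and release.

Call:
move_arm([
  {"tx": 0,"ty": 0.4,"tz": 0,"rx": 0,"ry": 0,"rz": 0,"grip": 0},
  {"tx": 0,"ty": 0,"tz": 0,"rx": 0,"ry": 0,"rz": 0,"grip": 0},
  {"tx": 0,"ty": 0,"tz": 0,"rx": 0,"ry": 0,"rz": 0,"grip": 60},
  {"tx": 0,"ty": 0,"tz": 0,"rx": 0,"ry": 0,"rz": 0,"grip": 60},
  {"tx": 0,"ty": 0,"tz": 0,"rx": 0,"ry": 0,"rz": 0,"grip": 60},
  {"tx": 0,"ty": 0,"tz": 0,"rx": 0,"ry": 0,"rz": 0,"grip": 60},
  {"tx": 0,"ty": 0,"tz": 0,"rx": 0,"ry": 0,"rz": 0,"grip": 60},
  {"tx": 0,"ty": 0,"tz": 0,"rx": 0,"ry": 0,"rz": 0,"grip": 60},
])

```text
t: 8.5
eef_pos: [522.2, -192.5, 193.8]
tcp_rot: [-1.571, 0.0, 1.451]
ft_force: [0.5, 0.6, 0.4]
opening: 0.597
```

```bash
python3 go.py; python3 - <<'E'
from cell import env
from h import *
p,d=env.read_camera("scene"); cv2.imwrite("pics/s7.png",cv2.resize(p[120:290,80:270],None,fx=4,fy=3.5,interpolation=cv2.INTER_CUBIC)[:600])
E
```

```text
pos [ 522.2 -192.5  193.8] rot [-1.5712  0.      1.4511] F [0.5 0.6 0.4] op 0.597 t 8.5 j [-0.47  0.44  1.77  0.    0.93 -1.92]
```

View pics/s7.png

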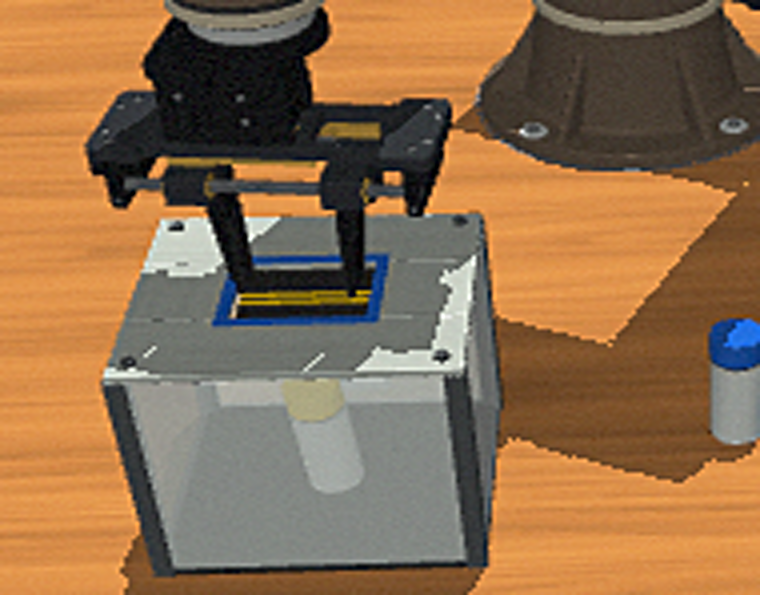

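The tube dropped in (seen through the wall around (325,435)) and the leaves have closed. Withdrawing.

Call:
move_arm([
  {"tx": 0,"ty": -1,"tz": 0,"rx": 0,"ry": 0,"rz": 0,"grip": 60},
  {"tx": 0,"ty": -2.5,"tz": 0,"rx": 0,"ry": 0,"rz": 0,"grip": 60},
  {"tx": 0,"ty": -3,"tz": 0,"rx": 0,"ry": 0,"rz": 0,"grip": 60},
  {"tx": 0,"ty": -3,"tz": 2.5,"rx": 0,"ry": 0,"rz": 0,"grip": 60},
  {"tx": 0,"ty": -2,"tz": 2.5,"rx": 0,"ry": 0,"rz": 0,"grip": 60},
  {"tx": 0,"ty": 0,"tz": 2,"rx": 0,"ry": 0,"rz": 0,"grip": 60},
  {"tx": 0,"ty": 0,"tz": 0,"rx": 0,"ry": 0,"rz": 0,"grip": 60},
  {"tx": 0,"ty": 0,"tz": 0,"rx": 0,"ry": 0,"rz": 0,"grip": 60},
  {"tx": 0,"ty": 0,"tz": 0,"rx": 0,"ry": 0,"rz": 0,"grip": 60},
  {"tx": 0,"ty": 0,"tz": 0,"rx": 0,"ry": 0,"rz": 0,"grip": 60},
])

```text
t: 9.38
eef_pos: [453.3, -184.3, 308.4]
tcp_rot: [-1.57, -0.0, 1.451]
ft_force: [0.2, 0.9, 0.1]
opening: 0.595
```

```bash
python3 go.py; python3 - <<'E'
from cell import env
from h import *
p,d=env.read_camera("scene"); cv2.imwrite("pics/s8.png",cv2.resize(p[150:290,90:290],None,fx=4,fy=4,interpolation=cv2.INTER_CUBIC))
c=env.calibration("scene")
hsv=cv2.cvtColor(p,cv2.COLOR_BGR2HSV);v,u=np.mgrid[:420,:560]; W=deproj(c,u,v,d)
m=cv2.inRange(hsv,(108,150,60),(125,255,255))>0; m[:,:240]=0;m[:200]=0
P=W[m&(d>0)]; T=P[P[:,2]>np.percentile(P[:,2],95)-8]; print(((T.min(0)+T.max(0))/2).round(1))
p,d=env.read_camera("top"); cv2.imwrite("pics/t8.png",p)
E
```

```text
pos [ 453.3 -184.3  308.4] rot [-1.5704e+00 -3.0000e-04  1.4512e+00] F [0.2 0.9 0.1] op 0.595 t 9.3833 j [-0.52  0.22  1.77  0.    1.15 -1.97]
[480.7  54.8  90.9]
```

View pics/s8.png

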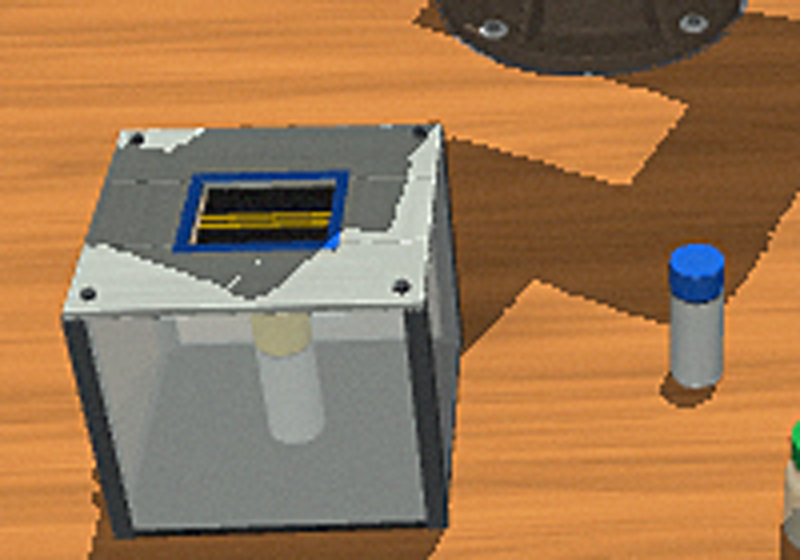

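View pics/t8.png

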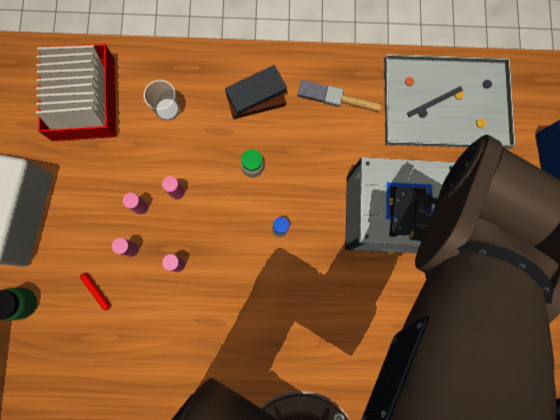

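```bash
python3 - <<'E'
from cell import env
from h import *
c=env.calibration("scene"); print(pix(c,np.array([[522,-192,6],[522,-192,96],[539,-192,6]])).round(0))
print(env.state()["ft_force"].round(1)); env.job_done()
E
```

```text
[[164. 257.]
 [160. 228.]
 [163. 261.]]
[-0.9 -0.1  0.5]
the job is handed in; nothing more can be done
```

I gripped the yellow-capped tube near its cap and carried it over the slot. I pushed its foot about 45 mm below the lid's face, released it, and it fell inside. The job was handed in at about 9.5 s; no verdict is reported.

- **Tube:** the last scene picture shows it standing upright on the box floor. Its foot is within about 2 px of where a tube standing under the slot should appear.
- **Flap:** both leaves look shut, the yellow edges meeting as at the start. I judged this by eye and had no joint reading.
- **Blue-capped tube:** it stands within about 1 mm of its starting place, and the pink tubes did not move.
- **Gripper:** it is clear of everything, with wrist force within noise.
- **Camera disagreement:** the wrist-camera fix on the yellow cap differed by about 2–4 mm from the other two, because the cap was half in shadow. I used a value in between, and the grip was good.

One early move call was refused for missing keys, with no effect.

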